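Clamp an oilstone in its holder with the snap-over flap

TASK

Make the oilstone fast in its holder for honing. First, with the flap still laid back, slide the stone along its tray until it is home and push it firmly but gently (about 9 N, not over 25 N) against the end stop; then tip the spring flap over by its lever until it snaps across onto the stone, and press on the flap for a moment (about 8 N, never more than 18 N) to bed its pad. Leave the stone home with the flap snapped over it, let go of everything, and do not disturb the things lying around.

Things in the scene. Friction and masses are not known exactly. Their poses are not given: they have to be found in the camera images.
- holder: Grey oilstone holder screwed to the bench (cannot move): base plate 204 x 78 x 10 mm. Origin: centre of its underside; x points along the tray from flap end to end stop, z up. The stone lies on the plate between two low rails (4 mm high, 6 mm thick, inner faces 46 mm apart, x = -33 to +77 mm). It stands roughly crosswise before the robot, end stop to the left.
- end_stop: Steel end stop bar across the holder's far end, 14 mm thick, 50 mm wide, from 10 to 26 mm above the bench. Origin: lower middle of the face that the stone must touch, in the holder's frame at x = +82 mm, z = 10 mm; axes as the holder.
- stop_face (a point): Centre of that face of the end stop, in the holder's frame at x = +82 mm, z = 20 mm; axes as the holder.
- stone: Reddish-brown oilstone, a block 130 x 42 x 20 mm, 0.2 to 0.35 kg, lying loose on the base plate (top 30 mm above the bench, 16 mm proud of the rails), 6 to 19 mm short of the end stop. Origin: centre of its underside; its y axis is its long side, along the holder's x. Home: origin 65 mm from the stop face. Grip it across the 42 mm, or push it; sliding takes up to 5 N.
- hinge (a point): Middle of the flap's hinge pin, in the holder's frame at x = -78 mm, y = 0, z = 14 mm; the pin runs along the holder's y. Two cheeks beside it are 24 mm high above the bench, and two park stop pins 19 mm behind it (holder -x) 21 mm. The home stone's near end is 30 mm in front of the pin (holder +x).
- flap_tip (a point): Axis of the rounded bar (6 mm thick, 28 mm wide) at the end of the flap's lever (4 mm steel plate, 28 mm wide), 70 mm from the hinge pin. Parked, the lever leans 50 degrees back from upright, away from the stone: this point is 54 mm behind the hinge and 59 mm above the bench; closed, 30 to 40 mm in front of it and 71 to 78 mm up. A thumb screw sticks out of the lever's back just below it.
- flap_nose (a point): Point on top of the flap's nose, a 22 mm wide arm on the lever; up to 75 mm above the bench when parked, level over the stone's near end when closed. It carries the pad on a screw spindle, 45 mm from the hinge. The thumb screw (head 12 mm wide, 62 mm from the pin) stands 3 to 9 mm out of the lever's back face. Both screws are set differently each time: find contact by feel.
- flap (a joint): Flap angle, rad: 0 parked, grows as the lever tips towards the stone (upright at 0.87). Springs resist with 0.26 N m at 0 (4 N square to the lever's end; a level push rubs and binds, so follow the end's arc), falling to zero at the snap point 0.66, then drive it over until the pad rests on the stone at 1.29 to 1.45. Pushing the lever's end on, level, then presses the pad on the stone: solid.
- calculator: Bystander: cream desk calculator 140 x 82 x 27 mm lying on the bench beyond the holder. Origin: centre of its underside. Leave alone.
- grease_tin: Bystander: round green tin with a pale lid, diameter 67 mm, 48 mm high, beyond the holder. Origin: centre of its underside. Leave alone.
- pencil_marker: Bystander: thin red and black marker pen 130 mm long, on the bench to the left. Origin: centre of its underside. Leave alone.
- valve: Bystander: bright steel engine valve 88 mm long, on the bench to the right. Origin: centre of its underside. Leave alone.
Things that resemble listed ones, but are neither listed nor needed, are in the scene too. There is more than one size of the stone; the job needs the largest.

How it is judged:
On the way, in this order (a step that is already met when the one before it is completed fails the run):
1. with the flap still laid back, the stone is pushed home against the end stop with more than 1.5 N (contact force between stone and end_stop above 1.5 N and value of joint flap below 0.4 rad), for 0.1 s.
2. the flap has snapped over onto the stone and is pressed with more than 4 N (value of joint flap above 1.2 rad and contact force between any of the fingers, the arm and flap above 4 N and contact force between flap and stone above 6 N), for 0.2 s.
At the end, for the whole second after the job is handed in: The stone lies flat in the tray within 2.5 mm of the end stop, along the tray within 0.06 rad, and the flap rests snapped over (beyond 1.2 rad) with its pad pressing on it; nothing moves and the robot touches nothing (value of joint flap above 1.2 rad and velocity of joint flap below 0.1 rad/s and contact force between flap and stone above 2 N and x of stone in the frame of stop_face above -0.0675 m and angle between the y axis of stone and the x axis of holder, either way round below 0.06 rad and angle between stone's own z axis and vertical below 0.05 rad and linear speed of stone below 0.01 m/s).
It fails at once if the flap is pushed with more than 18 N (contact force between any of the fingers, the arm and flap above 18 N).
It fails at once if the stone is driven against the end stop with more than 25 N while the flap is laid back (contact force between stone and end_stop above 25 N and value of joint flap below 0.4 rad).
It fails at once if a bystander is moved by more than 10 mm (distance of any of calculator, grease_tin, pencil_marker, valve from where it was at the start of the episode above 0.01 m).
It also fails if it takes over 64 s, if anything falls off the work surface, if the arm or the gripper's body presses on something with over 40 N, if the wrist force passes 120 N, or if a joint passes its speed limit or range.

ROBOT

A 6-joint arm with a two-finger parallel gripper is mounted at the origin on a cart in front of the work surface, level with it; the furniture and walls round the work are solid. World frame = base frame: x ahead of the robot, y to its left, z up, the work surface at z = 0. Lengths are in m, angles in rad, forces in N, time in s.
With the tool pointing down it reaches from about 0.3 to 0.875 m from the base axis. Payload 6.4 kg.
Tool frame: the origin (TCP) lies at the very end of the fingers, on their centre line; the grasp point (between the pads) lies 19 mm behind it; z points along the fingers, y is the line along which they close (so a half turn about z gives the same grasp; the last joint's range is limited). The gripper opens to 85 mm and grips with 20 to 120 N. Pads are 22 mm wide; open, the fingers measure 114 mm over their backs; the gripper's body (76 mm by 85 mm) begins 54 mm behind the grasp point. The pads swing forward as they close: fully open they stand 13 mm farther back than shut.
Start: joints at [0.99, 0.181, 1.607, -0, 1.354, -0.206], TCP at [0.21, 0.535, 0.231] pointing down, gripper open.
Joint ranges: [-2.99, 2.99], [-0.89, 2.07], [0.3, 2.58], [-1.14, 4.28], [0, 2.63], [-3.12, 3.12]. Speed limits (rad/s): [2.57, 2.57, 3.01, 3.14, 3.14, 3.14].

INTERFACE

Orientations are given as a unit quaternion [w, x, y, z].
In Python, from bench import ctrl gives the robot as it stands.
- The arm moves only by the tool jog_arm, never from a script. Its argument "series" is a list that holds one entry, the list of rows, each a list of 7 numbers: the shift along the tool's x, y, z in mm, then the turn, a rotation vector about the tool's x, y, z in rad, then the finger opening in mm, from 0 to 85.4. In form: [[[tx, ty, tz, rx, ry, rz, gripper], ...]]. A call has exactly 10 rows; each row shifts and turns the commanded pose from where the row before left it, along the tool's axes as they then stand; what a row does not reach is not made up. A row lasts 1/10 s, in which the tool goes at most 50 mm and 8.59 degrees, less where a joint would pass 70% of its speed; a pose out of reach is approached as far as the arm can. A call with a gripper value outside its range is refused whole. The fingers move at their own pace and stop on an object; the grip force is fixed at half the most. Time passes only in rows, so rows that do not move let the fingers close, or fill a call up. It gives the time, the measured TCP pose, the force, the opening and the grip force at its end, in the units of the state.
- ctrl.get_obs(): the state, without advancing time (a new reading comes with each control period).
- ctrl.camera(name): name is "side" or "top"; returns a dict with "frame" (384x512x3 uint8, blue, green, red), "z_map" (384x512 float32, m along the optical axis (not along the pixel's ray), 0 where there is no reading), "fx", "fy", "cx", "cy" (pixels), "k1" (the pictures are not rectified: a ray, as slopes to the right and down, at radius r is drawn at 1 + k1 r^2 times it, then the intrinsics apply), "xyz" and "rotation" of the camera in the world. Camera axes: x right, y down, z forward; pixel columns grow to the right and rows downward; lengths in m; the calibration is good to about 2 mm. A picture is of the moment at which its call begins.
- ctrl.hand_in(): hands the job in; it is judged then, once.
The state is a dict: "time_s": time; "q": joint angles; "dq": joint speeds; "joint_efforts": joint torques, N m; "eef_pos": TCP position; "eef_rot": TCP orientation; "wrist_force": force on the tool from outside, world axes, zero at the start; "torque": the same for the moment, N m; "opening": opening from 0.0 (shut) to 1.0 (fully open); "grasp_force": force on a finger pad.
Only numpy, scipy, OpenCV 4.12 (cv2) and the standard library are available. Lean on these libraries where they do the work, as an engineer would, in place of code of your own. Each camera call takes 0.05 s, during which the arm holds its last target. There are 200 camera calls.

## Working session

There is one attempt and no reset: what is moved stays moved. The work goes in short steps, Python scripts to look and compute and a tool call to move; the robot and the scene stay as the last step left them, time stands still between calls to the robot, and variables do not carry over. Pictures are saved under pics/ and viewed, at most 10 in all, crops included, and the job is handed in when it is done.

Besides the shell and the picture viewer there is one more tool, called as a command line: name --argument value ..., lists and objects as JSON in quotes. jog_arm: Moves the arm, as the interface text tells. Its arguments: {"type":"object","properties":{"series":{"type":"array"}},"required":["series"]}

```bash
ls; mkdir -p pics; cat > h.py <<'E'
import numpy as np, cv2
from bench import ctrl
def snap(n):
    c=ctrl.camera(n); return c
def rays(c,uv):
    uv=np.asarray(uv,float).reshape(-1,2)
    d=np.c_[(uv[:,0]-c['cx'])/c['fx'],(uv[:,1]-c['cy'])/c['fy']]
    s=d.copy()
    for _ in range(20): s=d/(1+c['k1']*(s**2).sum(1,keepdims=True))
    return np.c_[s,np.ones(len(s))]
def rot(c):
    R=np.asarray(c['rotation'],float)
    if R.shape!=(3,3):
        from scipy.spatial.transform import Rotation as Q
        R=Q.from_quat(np.r_[R[1:],R[0]]).as_matrix()
    return R
def onplane(c,uv,z):
    d=rays(c,uv)@rot(c).T; o=np.asarray(c['xyz']); return o+d*((z-o[2])/d[:,2])[:,None]
def depth(c,uv):
    uv=np.asarray(uv).reshape(-1,2); z=c['z_map'][uv[:,1].astype(int),uv[:,0].astype(int)]
    return np.asarray(c['xyz'])+(rays(c,uv)*z[:,None])@rot(c).T
E
python3 - <<'E'
from h import *
import pickle
for n in('top','side'):
    c=snap(n); pickle.dump(c,open(n+'.pkl','wb')); cv2.imwrite(f'pics/{n}0.png',c['frame'])
    print(n,c['xyz'],c['rotation'],c['fx'],c['k1'])
print(ctrl.get_obs())
E
```

```text
pics
top [5.24739517e-01 4.36196830e-04 1.19388170e+00] [-0.01368833  0.70698048 -0.70671942  0.02321407] 414.7152054784156 -0.08745351880498205
side [ 0.30553959 -0.92891445  0.61574867] [-0.49391414  0.85810445 -0.12029459  0.07235183] 365.4681572966386 -0.08547938133815602
{'time_s': 0.1, 'q': array([ 9.89719662e-01,  1.81477548e-01,  1.60788388e+00, -3.22091756e-05,
        1.35381961e+00, -2.06311548e-01]), 'dq': array([ 3.72879905e-05, -3.79475466e-03, -1.45255151e-03,  5.12447138e-04,
        4.76157160e-04, -9.18229616e-04]), 'joint_efforts': array([-2.22758831e-04, -4.45880055e+01, -3.52240133e+01, -2.92710602e-04,
        4.09896587e-03,  5.01250156e-06]), 'eef_pos': array([0.21020387, 0.5346704 , 0.23047984]), 'eef_rot': array([-2.90133003e-04,  1.86284435e-01,  9.82495536e-01, -7.39467381e-04]), 'wrist_force': array([0.39705643, 0.52854987, 0.2601921 ]), 'torque': array([ 0.03087989, -0.02287296, -0.02370642]), 'grasp_force': 0.0, 'opening': 1.0034884180757602}
```

View pics/top0.png

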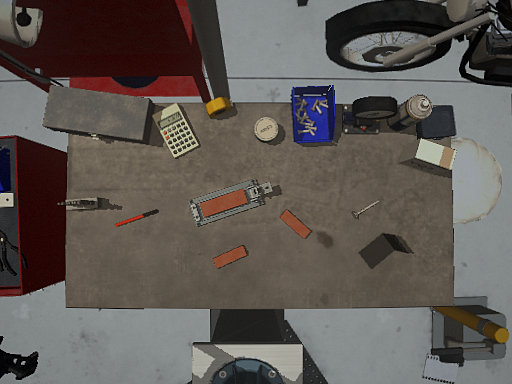

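View pics/side0.png

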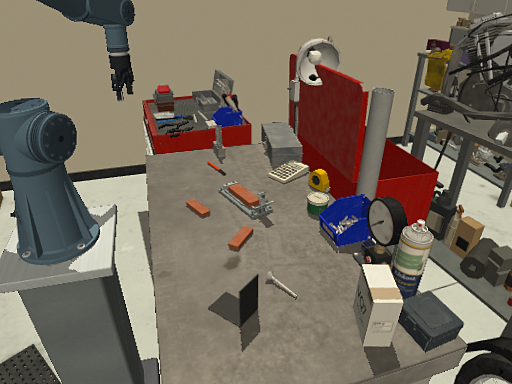

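The top view shows the holder around (230,200), with the end stop at left near (193,212) and the flap at right near (262,190). The stone lies in it at (223,205), with decoy stones at (230,257) and (295,223).

```bash
python3 - <<'E'
from h import *
import pickle
c=pickle.load(open('top.pkl','rb')); f=c['frame']
b,g,r=[f[...,i].astype(int) for i in range(3)]
m=((r>g*1.5)&(r>90)).astype(np.uint8); m[:150]=0;m[:,:170]=0;m[310:]=0;m[:,400:]=0
cs,_=cv2.findContours(m,cv2.RETR_EXTERNAL,cv2.CHAIN_APPROX_NONE)
for k in cs:
    if len(k)<20: continue
    P=onplane(c,k.reshape(-1,2),0.03)[:,:2]; rc=cv2.minAreaRect((P*1000).astype(np.float32)); print(rc, depth(c,[k.reshape(-1,2).mean(0)]))
# height map of holder
vv,uu=np.mgrid[170:235,180:295]; uv=np.c_[uu.ravel(),vv.ravel()]
P=depth(c,uv); print(np.percentile(P[:,2],[5,50,95,100]))
m=((P[:,2]>0.006)&(P[:,2]<0.04)).reshape(uu.shape).astype(np.uint8)
cs,_=cv2.findContours(m,cv2.RETR_EXTERNAL,cv2.CHAIN_APPROX_NONE)
k=max(cs,key=cv2.contourArea).reshape(-1,2)+[180,170]
print(cv2.minAreaRect((onplane(c,k,0.01)[:,:2]*1000).astype(np.float32)))
q=P[P[:,2]>0.045]; print(q.round(3)[:30])
im=cv2.resize(f[160:240,180:300],None,fx=6,fy=6,interpolation=cv2.INTER_CUBIC)
zz=np.clip((P[:,2].reshape(uu.shape))*3000,0,255).astype(np.uint8)
cv2.imwrite('pics/c1.png',im)
s=pickle.load(open('side.pkl','rb'));cv2.imwrite('pics/c2.png',cv2.resize(s['frame'][160:240,200:300],None,fx=7,fy=7,interpolation=cv2.INTER_CUBIC))
E
```

```text
((404.1270751953125, 48.34201431274414), (29.54949188232422, 91.21662139892578), 24.401525497436523) [[0.40191501 0.0489437  0.00895575]]
((495.08087158203125, -134.8017120361328), (92.48150634765625, 30.124366760253906), 48.354061126708984) [[ 0.49485331 -0.13633566  0.01311579]]
((555.1083984375, 65.26788330078125), (40.99913024902344, 127.86888885498047), 18.89319610595703) [[0.55490302 0.06535121 0.02685079]]
[-0.00336088  0.00132921  0.03151538  1.1938817 ]
((556.914794921875, 58.29621124267578), (77.67338562011719, 207.7838592529297), 18.521942138671875)
[[ 0.525  0.     1.194]
 [ 0.525  0.     1.194]
 [ 0.525  0.     1.194]
 [ 0.525  0.     1.194]
 [ 0.525  0.     1.194]
 [ 0.525  0.     1.194]
 [ 0.525  0.     1.194]
 [ 0.525  0.     1.194]
 [ 0.61  -0.056  0.06 ]
 [ 0.61  -0.058  0.06 ]
 [ 0.61  -0.061  0.059]
 [ 0.608 -0.05   0.053]
 [ 0.608 -0.053  0.057]
 [ 0.608 -0.056  0.056]
 [ 0.607 -0.058  0.062]
 [ 0.607 -0.061  0.061]
 [ 0.607 -0.063  0.065]
 [ 0.605 -0.042  0.049]
 [ 0.606 -0.045  0.047]
 [ 0.605 -0.048  0.051]
 [ 0.605 -0.05   0.05 ]
 [ 0.605 -0.053  0.056]
 [ 0.605 -0.056  0.06 ]
 [ 0.605 -0.058  0.059]
 [ 0.605 -0.061  0.056]
 [ 0.525  0.     1.194]
 [ 0.603 -0.04   0.046]
 [ 0.603 -0.045  0.049]
 [ 0.603 -0.048  0.047]
 [ 0.602 -0.05   0.053]]
```

View pics/c1.png

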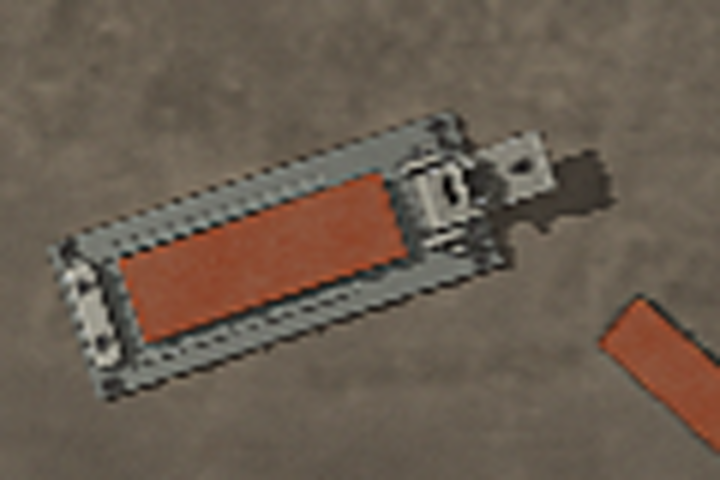

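View pics/c2.png

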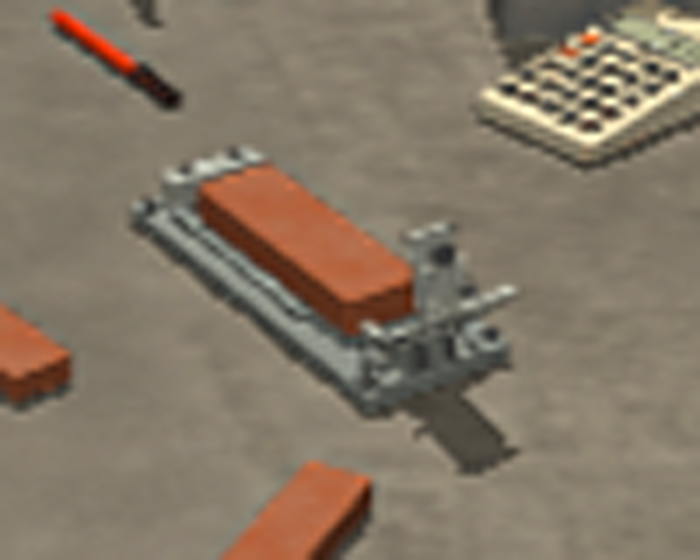

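The crops show the holder with plate corners at about (52,250), (108,400), (455,112) and (510,265) in the enlarged top crop. The lever leans back to the right at (520,165), and the end stop is at (95,312). Holder centre is about (0.557, 0.058) with its x axis at 108.7° in the world. The stone is about 10 mm short of home, as stated. I'll turn the tool so its x lies along the holder's x, then go above the stone.

jog_arm --series '[[[0, 0, 0, 0, 0, 0.145, 85], [0, 0, 0, 0, 0, 0.145, 85], [0, 0, 0, 0, 0, 0.145, 85], [0, 0, 0, 0, 0, 0.145, 85], [0, 0, 0, 0, 0, 0.145, 85], [0, 0, 0, 0, 0, 0.145, 85], [-46, 14.5, 0, 0, 0, 0, 85], [-46, 14.5, 0, 0, 0, 0, 85], [-46, 14.5, 0, 0, 0, 0, 85], [-46, 14.5, 0, 0, 0, 0, 85]]]'

```text
time_s: 1.1
eef_pos: [0.3247, 0.3778, 0.2309]
eef_rot: [-0.0, 0.583, 0.813, -0.0]
wrist_force: [1.4, 0.7, -0.3]
opening: 0.998
grasp_force: 0.0
```

jog_arm --series '[[[-46, 14.5, 0, 0, 0, 0, 85], [-46, 14.5, 0, 0, 0, 0, 85], [-46, 14.5, 0, 0, 0, 0, 85], [-46, 14.5, 0, 0, 0, 0, 85], [-46, 14.5, 0, 0, 0, 0, 85], [-46, 14.5, 0, 0, 0, 0, 85], [-46, 14.5, 0, 0, 0, 0, 85], [-46, 14.5, 0, 0, 0, 0, 85], [0, 0, 45, 0, 0, 0, 85], [0, 0, 45, 0, 0, 0, 85]]]'

```text
time_s: 2.1
eef_pos: [0.554, 0.066, 0.1412]
eef_rot: [0.002, 0.584, 0.812, 0.001]
wrist_force: [-0.1, 0.1, -1.1]
opening: 0.998
grasp_force: 0.0
```

```bash
cat >> h.py <<'E'
from scipy.spatial.transform import Rotation as Q
A=np.radians(108.7); HX=np.array([np.cos(A),np.sin(A),0]); HY=np.array([-HX[1],HX[0],0]); HO=np.array([.557,.0583,0])
def st():
    o=ctrl.get_obs(); q=o['eef_rot']; R=Q.from_quat(np.r_[q[1:],q[0]]).as_matrix()
    p=o['eef_pos']-HO; F=o['wrist_force']
    print('t',round(o['time_s'],2),'holder xyz mm',np.round([p@HX*1e3,p@HY*1e3,p[2]*1e3],1),'tool x deg',np.degrees(np.arctan2(R[1,0],R[0,0])).round(2),'tilt',(R[:,2]+[0,0,1]).round(4),'F h',np.round([F@HX,F@HY,F[2]],2),'open',round(o['opening'],3),'gf',round(float(o['grasp_force']),1))
E
python3 -c "
from h import *
st(); print(HX,HY)"
```

```text
t 2.1 holder xyz mm [  8.3   0.4 141.2] tool x deg 108.5 tilt [ 0.0036 -0.0004  0.    ] F h [ 0.16  0.03 -1.14] open 0.998 gf 0.0
[-0.32061299  0.94721028  0.        ] [-0.94721028 -0.32061299  0.        ]
```

jog_arm --series '[[[0, 0, 18, 0, 0, 0, 85], [0, 0, 18, 0, 0, 0, 85], [0, 0, 18, 0, 0, 0, 85], [0, 0, 18, 0, 0, 0, 85], [0, 0, 18, 0, 0, 0, 85], [0, 0, 18, 0, 0, 0, 85], [0, 0, 13, 0, 0, 0, 85], [0, 0, 0, 0, 0, 0, 42], [0, 0, 0, 0, 0, 0, 38], [0, 0, 0, 0, 0, 0, 36]]]'

```text
time_s: 3.1
eef_pos: [0.5531, 0.0679, 0.0213]
eef_rot: [0.001, 0.583, 0.813, 0.001]
wrist_force: [7.6, 1.4, 1.6]
opening: 0.51
grasp_force: 2.0
```

jog_arm --series '[[[0, 0, 0, 0, 0, 0, 36], [0, 0, 0, 0, 0, 0, 36], [0, 0, 0, 0, 0, 0, 36], [0, 0, 0, 0, 0, 0, 36], [0, 0, 0, 0, 0, 0, 36], [0, 0, 0, 0, 0, 0, 36], [0, 0, 0, 0, 0, 0, 36], [0, 0, 0, 0, 0, 0, 36], [0, 0, 0, 0, 0, 0, 36], [0, 0, 0, 0, 0, 0, 36]]]'

```text
time_s: 4.1
eef_pos: [0.5535, 0.0678, 0.0218]
eef_rot: [0.001, 0.583, 0.812, 0.001]
wrist_force: [0.2, 0.4, 7.2]
opening: 0.471
grasp_force: 61.6
```

```bash
python3 -c "
from h import *
st()"
```

```text
t 4.1 holder xyz mm [10.1  0.3 21.8] tool x deg 108.68 tilt [ 0.003  -0.0002  0.    ] F h [ 0.32 -0.32  7.19] open 0.471 gf 61.6
```

jog_arm --series '[[[0.8, 0, 0, 0, 0, 0, 36], [0.8, 0, 0, 0, 0, 0, 36], [0.8, 0, 0, 0, 0, 0, 36], [0.8, 0, 0, 0, 0, 0, 36], [0.8, 0, 0, 0, 0, 0, 36], [0.8, 0, 0, 0, 0, 0, 36], [0.8, 0, 0, 0, 0, 0, 36], [0.8, 0, 0, 0, 0, 0, 36], [0, 0, 0, 0, 0, 0, 36], [0, 0, 0, 0, 0, 0, 36]]]'

```text
time_s: 5.1
eef_pos: [0.5519, 0.073, 0.0218]
eef_rot: [0.002, 0.583, 0.813, 0.001]
wrist_force: [1.1, -3.5, 4.6]
opening: 0.466
grasp_force: 61.6
```

```bash
python3 -c "
from h import *
st()"
```

```text
t 5.1 holder xyz mm [15.6  0.1 21.8] tool x deg 108.68 tilt [ 0.0038 -0.0014  0.    ] F h [-3.69  0.07  4.58] open 0.466 gf 61.6
```

jog_arm --series '[[[0.5, 0, 0, 0, 0, 0, 36], [0.5, 0, 0, 0, 0, 0, 36], [0.5, 0, 0, 0, 0, 0, 36], [0.5, 0, 0, 0, 0, 0, 36], [0.5, 0, 0, 0, 0, 0, 36], [0.5, 0, 0, 0, 0, 0, 36], [0, 0, 0, 0, 0, 0, 36], [0, 0, 0, 0, 0, 0, 36], [0, 0, 0, 0, 0, 0, 36], [0, 0, 0, 0, 0, 0, 36]]]'

```text
time_s: 6.1
eef_pos: [0.551, 0.0759, 0.0218]
eef_rot: [0.002, 0.583, 0.813, 0.001]
wrist_force: [1.1, -4.5, 5.7]
opening: 0.468
grasp_force: 61.6
```

```bash
python3 -c "
from h import *
st()"
```

```text
t 6.1 holder xyz mm [18.6  0.1 21.8] tool x deg 108.68 tilt [ 0.0038 -0.0015  0.    ] F h [-4.65  0.42  5.7 ] open 0.468 gf 61.6
```

Still sliding freely; about 1–2 mm remain.

jog_arm --series '[[[0.5, 0, 0, 0, 0, 0, 36], [0.5, 0, 0, 0, 0, 0, 36], [0.5, 0, 0, 0, 0, 0, 36], [0.5, 0, 0, 0, 0, 0, 36], [0, 0, 0, 0, 0, 0, 36], [0, 0, 0, 0, 0, 0, 36], [0, 0, 0, 0, 0, 0, 36], [0, 0, 0, 0, 0, 0, 36], [0, 0, 0, 0, 0, 0, 36], [0, 0, 0, 0, 0, 0, 36]]]'

```text
time_s: 7.1
eef_pos: [0.5503, 0.0778, 0.0218]
eef_rot: [0.002, 0.583, 0.813, 0.001]
wrist_force: [0.9, -4.0, 5.7]
opening: 0.469
grasp_force: 61.6
```

```bash
python3 -c "
from h import *
st()"
```

```text
t 7.1 holder xyz mm [20.6  0.1 21.8] tool x deg 108.69 tilt [ 0.0038 -0.0015  0.    ] F h [-4.12  0.42  5.66] open 0.469 gf 61.6
```

jog_arm --series '[[[0.5, 0, 0, 0, 0, 0, 36], [0.5, 0, 0, 0, 0, 0, 36], [0.5, 0, 0, 0, 0, 0, 36], [0.5, 0, 0, 0, 0, 0, 36], [0, 0, 0, 0, 0, 0, 36], [0, 0, 0, 0, 0, 0, 36], [0, 0, 0, 0, 0, 0, 36], [0, 0, 0, 0, 0, 0, 36], [0, 0, 0, 0, 0, 0, 36], [0, 0, 0, 0, 0, 0, 36]]]'

```text
time_s: 8.1
eef_pos: [0.5497, 0.0796, 0.0218]
eef_rot: [0.002, 0.583, 0.813, 0.001]
wrist_force: [1.1, -3.5, 4.9]
opening: 0.467
grasp_force: 61.6
```

```bash
python3 -c "
from h import *
st()"
```

```text
t 8.1 holder xyz mm [22.6  0.1 21.8] tool x deg 108.69 tilt [ 0.0038 -0.0015  0.    ] F h [-3.69  0.12  4.91] open 0.467 gf 61.6
```

jog_arm --series '[[[0.5, 0, 0, 0, 0, 0, 36], [0.5, 0, 0, 0, 0, 0, 36], [0.5, 0, 0, 0, 0, 0, 36], [0.5, 0, 0, 0, 0, 0, 36], [0, 0, 0, 0, 0, 0, 36], [0, 0, 0, 0, 0, 0, 36], [0, 0, 0, 0, 0, 0, 36], [0, 0, 0, 0, 0, 0, 36], [0, 0, 0, 0, 0, 0, 36], [0, 0, 0, 0, 0, 0, 36]]]'

```text
time_s: 9.1
eef_pos: [0.5496, 0.0798, 0.0218]
eef_rot: [0.003, 0.583, 0.813, -0.0]
wrist_force: [1.9, -11.2, 3.7]
opening: 0.47
grasp_force: 61.3
```

```bash
python3 -c "
from h import *
st()
c=snap('side');cv2.imwrite('pics/c3.png',cv2.resize(c['frame'][150:230,190:290],None,fx=7,fy=7,interpolation=cv2.INTER_CUBIC))"
```

```text
t 9.1 holder xyz mm [22.8  0.1 21.8] tool x deg 108.69 tilt [ 0.0048 -0.0039  0.    ] F h [-11.19   1.79   3.71] open 0.47 gf 61.3
```

View pics/c3.png

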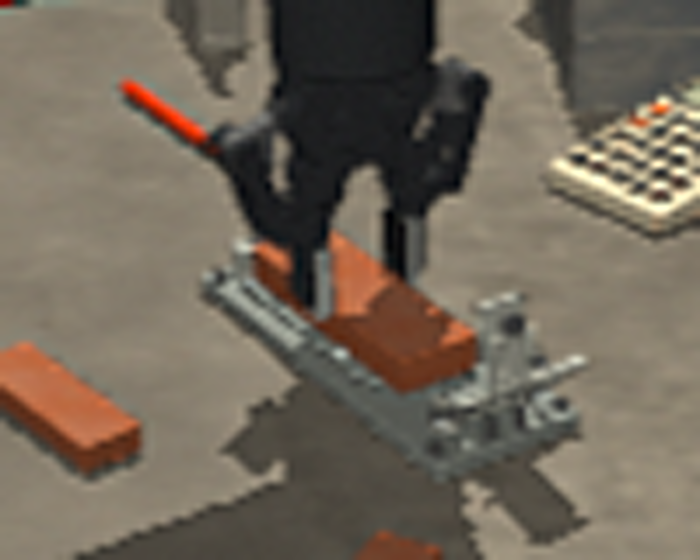

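Contact with the stop is felt: 11 N at the wrist less about 4 N of sliding friction. The side crop shows the fingers on the stone at (320,280) and (400,250), with its end against the stop at (245,250) and the flap still parked. I'll add a touch more, hold, then release and lift.

jog_arm --series '[[[0.4, 0, 0, 0, 0, 0, 36], [0, 0, 0, 0, 0, 0, 36], [0, 0, 0, 0, 0, 0, 36], [0, 0, 0, 0, 0, 0, 36], [0, 0, 0, 0, 0, 0, 36], [0, 0, 0, 0, 0, 0, 36], [0, 0, 0, 0, 0, 0, 36], [0, 0, 0, 0, 0, 0, 36], [0, 0, 0, 0, 0, 0, 36], [0, 0, 0, 0, 0, 0, 36]]]'

```text
time_s: 10.15
eef_pos: [0.5496, 0.0798, 0.0218]
eef_rot: [0.003, 0.583, 0.813, -0.0]
wrist_force: [3.3, -12.6, 2.6]
opening: 0.473
grasp_force: 61.3
```

jog_arm --series '[[[-0.8, 0, 0, 0, 0, 0, 36], [-0.7, 0, 0, 0, 0, 0, 36], [0, 0, 0, 0, 0, 0, 50], [0, 0, 0, 0, 0, 0, 60], [0, 0, 0, 0, 0, 0, 70], [0, 0, 0, 0, 0, 0, 80], [0, 0, 0, 0, 0, 0, 80], [0, 0, -20, 0, 0, 0, 80], [0, 0, -40, 0, 0, 0, 60], [0, 0, -40, 0, 0, 0, 30]]]'

```text
time_s: 11.15
eef_pos: [0.5465, 0.0816, 0.1205]
eef_rot: [-0.001, 0.583, 0.813, -0.001]
wrist_force: [0.3, 0.2, 0.4]
opening: 0.619
grasp_force: 0.0
```

```bash
sed -i 's/HO=np.array(\[.557,.0583,0\])/HO=np.array([.557,.0583,0])+.0029*HX/' h.py; python3 -c "
from h import *
st()"
```

```text
t 11.15 holder xyz mm [ 22.6   2.5 120.5] tool x deg 108.69 tilt [-0.0027  0.0003  0.    ] F h [ 0.06 -0.3   0.35] open 0.619 gf 0.0
```

jog_arm --series '[[[-37.5, 0, 0, 0, 0, 0, 0], [-37.5, 0, 0, 0, 0, 0, 0], [-37.5, 0, 0, 0, 0, 0, 0], [-37.5, 0, 0, 0, 0, 0, 0], [-37.5, 0, 0, 0, 0, 0, 0], [0, 0, 0, 0, 0, 0, 0], [0, 0, 0, 0, 0, 0, 0], [0, 0, 0, 0, 0, 0, 0], [0, 0, 0, 0, 0, 0, 0], [0, 0, 0, 0, 0, 0, 0]]]'

```text
time_s: 12.15
eef_pos: [0.6074, -0.095, 0.1203]
eef_rot: [-0.0, 0.582, 0.813, 0.0]
wrist_force: [0.2, 1.0, -0.5]
opening: 0.001
grasp_force: 0.0
```

```bash
python3 -c "
from h import *
st()
import pickle
c=pickle.load(open('top.pkl','rb'))
vv,uu=np.mgrid[170:235,240:295]; P=depth(c,np.c_[uu.ravel(),vv.ravel()]); P=P[(P[:,2]>.02)&(P[:,2]<.1)]-HO
H=np.c_[P@HX,P@HY,P[:,2]]*1e3
for a in range(-145,-50,5):
    q=H[(H[:,0]>=a)&(H[:,0]<a+5)]
    if len(q): print(a,len(q),q[:,1].min().round(),q[:,1].max().round(),np.median(q[:,2]).round(1),q[:,2].max().round(1))
d=snap('top')
f=d['frame'];b,g,r=[f[...,i].astype(int) for i in range(3)]
m=((r>g*1.5)&(r>90)).astype(np.uint8); m[:150]=0;m[:,:170]=0;m[235:]=0;m[:,280:]=0
cs,_=cv2.findContours(m,cv2.RETR_EXTERNAL,cv2.CHAIN_APPROX_NONE)
k=max(cs,key=len); print(cv2.minAreaRect((onplane(d,k.reshape(-1,2),0.03)[:,:2]*1000).astype(np.float32)))
"
```

```text
t 12.15 holder xyz mm [-164.3    1.4  120.3] tool x deg 108.76 tilt [-0.0002  0.0001  0.    ] F h [ 0.88 -0.52 -0.48] open 0.001 gf 0.0
-135 17 -13.0 12.0 61.5 66.8
-130 20 -14.0 13.0 58.2 65.3
-125 18 -13.0 13.0 55.0 62.7
-120 20 -13.0 13.0 49.2 62.7
-115 19 -14.0 13.0 45.5 48.9
-110 18 -14.0 13.0 41.9 55.6
-105 13 -13.0 11.0 65.5 79.7
-100 24 -27.0 26.0 61.5 73.3
-95 28 -25.0 25.0 52.0 79.2
-90 26 -27.0 26.0 27.0 75.9
-85 19 -21.0 22.0 22.6 69.7
-80 9 -22.0 22.0 21.8 28.0
-75 5 -20.0 19.0 25.3 29.0
-65 4 -12.0 15.0 29.6 33.0
-60 27 -19.0 20.0 29.5 33.6
-55 25 -21.0 21.0 30.5 34.1
((550.531494140625, 77.37539672851562), (40.876136779785156, 128.61029052734375), 18.49056625366211)
```

Stone is confirmed home (moved 12.9 mm), and the lever tip is where the geometry says. Now down behind the lever.

jog_arm --series '[[[0, 1.5, 15, 0, 0, 0, 0], [0, 0, 15, 0, 0, 0, 0], [0, 0, 15, 0, 0, 0, 0], [0, 0, 15, 0, 0, 0, 0], [0, 0, 4, 0, 0, 0, 0], [1.5, 0, 0, 0, 0, 0, 0], [1.5, 0, 0, 0, 0, 0, 0], [1.5, 0, 0, 0, 0, 0, 0], [1.5, 0, 0, 0, 0, 0, 0], [1.5, 0, 0, 0, 0, 0, 0]]]'

```text
time_s: 13.2
eef_pos: [0.6069, -0.0885, 0.0569]
eef_rot: [0.0, 0.583, 0.813, 0.0]
wrist_force: [-0.5, -1.1, -0.5]
opening: 0.001
grasp_force: 0.0
```

jog_arm --series '[[[1, 0, 0, 0, 0, 0, 0], [1, 0, 0, 0, 0, 0, 0], [1, 0, 0, 0, 0, 0, 0], [1, 0, 0, 0, 0, 0, 0], [1, 0, 0, 0, 0, 0, 0], [1, 0, 0, 0, 0, 0, 0], [0, 0, 0, 0, 0, 0, 0], [0, 0, 0, 0, 0, 0, 0], [0, 0, 0, 0, 0, 0, 0], [0, 0, 0, 0, 0, 0, 0]]]'

```text
time_s: 14.2
eef_pos: [0.6047, -0.0829, 0.0563]
eef_rot: [-0.0, 0.583, 0.812, -0.0]
wrist_force: [0.1, 0.4, -0.5]
opening: -0.002
grasp_force: 0.0
```

```bash
python3 -c "
from h import *
st()"
```

```text
t 14.2 holder xyz mm [-1.52e+02  1.00e-01  5.63e+01] tool x deg 108.68 tilt [-0. -0.  0.] F h [ 0.38 -0.27 -0.5 ] open -0.002 gf 0.0
```

jog_arm --series '[[[0.6, 0, 0, 0, 0, 0, 0], [0.6, 0, 0, 0, 0, 0, 0], [0.6, 0, 0, 0, 0, 0, 0], [0.6, 0, 0, 0, 0, 0, 0], [0.6, 0, 0, 0, 0, 0, 0], [0.6, 0, 0, 0, 0, 0, 0], [0.6, 0, 0, 0, 0, 0, 0], [0.6, 0, 0, 0, 0, 0, 0], [0, 0, 0, 0, 0, 0, 0], [0, 0, 0, 0, 0, 0, 0]]]'

```text
time_s: 15.2
eef_pos: [0.6031, -0.0783, 0.0563]
eef_rot: [0.0, 0.583, 0.812, 0.0]
wrist_force: [0.3, -0.0, -0.5]
opening: -0.003
grasp_force: 0.0
```

```bash
python3 -c "
from h import *
st()"
```

```text
t 15.2 holder xyz mm [-1.471e+02  1.000e-01  5.630e+01] tool x deg 108.68 tilt [ 0.0001 -0.      0.    ] F h [-0.12 -0.25 -0.53] open -0.003 gf 0.0
```

jog_arm --series '[[[0.4, 0, 0, 0, 0, 0, 0], [0.4, 0, 0, 0, 0, 0, 0], [0.4, 0, 0, 0, 0, 0, 0], [0.4, 0, 0, 0, 0, 0, 0], [0.4, 0, 0, 0, 0, 0, 0], [0, 0, 0, 0, 0, 0, 0], [0, 0, 0, 0, 0, 0, 0], [0, 0, 0, 0, 0, 0, 0], [0, 0, 0, 0, 0, 0, 0], [0, 0, 0, 0, 0, 0, 0]]]'

```text
time_s: 16.2
eef_pos: [0.6025, -0.0765, 0.0563]
eef_rot: [0.0, 0.583, 0.812, 0.0]
wrist_force: [0.1, -0.1, -0.0]
opening: 0.001
grasp_force: 0.0
```

```bash
python3 -c "
from h import *
st()"
```

```text
t 16.2 holder xyz mm [-1.452e+02  1.000e-01  5.630e+01] tool x deg 108.68 tilt [ 0. -0.  0.] F h [-0.13 -0.05 -0.02] open 0.001 gf 0.0
```

jog_arm --series '[[[0.4, 0, 0, 0, 0, 0, 0], [0.4, 0, 0, 0, 0, 0, 0], [0.4, 0, 0, 0, 0, 0, 0], [0.4, 0, 0, 0, 0, 0, 0], [0.4, 0, 0, 0, 0, 0, 0], [0, 0, 0, 0, 0, 0, 0], [0, 0, 0, 0, 0, 0, 0], [0, 0, 0, 0, 0, 0, 0], [0, 0, 0, 0, 0, 0, 0], [0, 0, 0, 0, 0, 0, 0]]]'

```text
time_s: 17.2
eef_pos: [0.6022, -0.0754, 0.0565]
eef_rot: [0.001, 0.583, 0.812, -0.0]
wrist_force: [1.0, -5.7, -1.3]
opening: -0.002
grasp_force: 2.4
```

```bash
python3 -c "
from h import *
st()"
```

```text
t 17.2 holder xyz mm [-1.44e+02  1.00e-01  5.65e+01] tool x deg 108.67 tilt [ 0.0008 -0.0011  0.    ] F h [-5.67  0.91 -1.26] open -0.002 gf 2.4
```

Contact felt at 5.7 N. Now follow the tip's arc.

jog_arm --series '[[[0.7, 0, -0.8, 0, 0, 0, 0], [0.7, 0, -0.8, 0, 0, 0, 0], [0.7, 0, -0.8, 0, 0, 0, 0], [0.7, 0, -0.8, 0, 0, 0, 0], [0.7, 0, -0.8, 0, 0, 0, 0], [0.7, 0, -0.7, 0, 0, 0, 0], [0, 0, 0, 0, 0, 0, 0], [0, 0, 0, 0, 0, 0, 0], [0, 0, 0, 0, 0, 0, 0], [0, 0, 0, 0, 0, 0, 0]]]'

```text
time_s: 18.2
eef_pos: [0.6008, -0.0712, 0.0613]
eef_rot: [0.001, 0.583, 0.812, -0.0]
wrist_force: [0.6, -5.2, 0.7]
opening: 0.003
grasp_force: 2.5
```

```bash
python3 -c "
from h import *
st()"
```

```text
t 18.2 holder xyz mm [-139.7    0.    61.3] tool x deg 108.67 tilt [ 0.0007 -0.0009  0.    ] F h [-5.08  1.12  0.68] open 0.003 gf 2.5
```

jog_arm --series '[[[1.5, 0, -1.5, 0, 0, 0, 0], [1.5, 0, -1.4, 0, 0, 0, 0], [1.6, 0, -1.4, 0, 0, 0, 0], [1.6, 0, -1.4, 0, 0, 0, 0], [1.6, 0, -1.3, 0, 0, 0, 0], [1.7, 0, -1.3, 0, 0, 0, 0], [1.7, 0, -1.2, 0, 0, 0, 0], [1.7, 0, -1.2, 0, 0, 0, 0], [0, 0, 0, 0, 0, 0, 0], [0, 0, 0, 0, 0, 0, 0]]]'

```text
time_s: 19.2
eef_pos: [0.5966, -0.0584, 0.072]
eef_rot: [0.0, 0.583, 0.813, 0.0]
wrist_force: [1.4, -4.6, 3.5]
opening: 0.003
grasp_force: 3.0
```

```bash
python3 -c "
from h import *
st()"
```

```text
t 19.2 holder xyz mm [-1.261e+02 -1.000e-01  7.200e+01] tool x deg 108.69 tilt [ 0.0006 -0.0002  0.    ] F h [-4.81  0.15  3.53] open 0.003 gf 3.0
```

jog_arm --series '[[[1.8, 0, -1, 0, 0, 0, 0], [1.8, 0, -1, 0, 0, 0, 0], [1.8, 0, -0.9, 0, 0, 0, 0], [1.9, 0, -0.9, 0, 0, 0, 0], [1.9, 0, -0.8, 0, 0, 0, 0], [1.9, 0, -0.8, 0, 0, 0, 0], [1.9, 0, -0.7, 0, 0, 0, 0], [1.9, 0, -0.6, 0, 0, 0, 0], [0, 0, 0, 0, 0, 0, 0], [0, 0, 0, 0, 0, 0, 0]]]'

```text
time_s: 20.2
eef_pos: [0.5915, -0.0435, 0.0783]
eef_rot: [-0.0, 0.583, 0.812, 0.0]
wrist_force: [0.0, -0.5, 0.1]
opening: 0.002
grasp_force: 0.5
```

```bash
python3 -c "
from h import *
st()"
```

```text
t 20.2 holder xyz mm [-110.4   -0.    78.3] tool x deg 108.68 tilt [-0.0002  0.0012  0.    ] F h [-0.49  0.12  0.09] open 0.002 gf 0.5
```

jog_arm --series '[[[1.5, 0, -0.4, 0, 0, 0, 0], [1.5, 0, -0.4, 0, 0, 0, 0], [1.5, 0, -0.3, 0, 0, 0, 0], [1.5, 0, -0.3, 0, 0, 0, 0], [1.5, 0, 0, 0, 0, 0, 0], [1.5, 0, 0, 0, 0, 0, 0], [0, 0, 0, 0, 0, 0, 0], [0, 0, 0, 0, 0, 0, 0], [0, 0, 0, 0, 0, 0, 0], [0, 0, 0, 0, 0, 0, 0]]]'

```text
time_s: 21.2
eef_pos: [0.5888, -0.0358, 0.0798]
eef_rot: [0.0, 0.583, 0.812, 0.0]
wrist_force: [0.8, -0.5, -0.4]
opening: -0.001
grasp_force: 0.0
```

```bash
python3 -c "
from h import *
st()
c=snap('side');cv2.imwrite('pics/c4.png',cv2.resize(c['frame'][150:230,210:310],None,fx=7,fy=7,interpolation=cv2.INTER_CUBIC))"
```

```text
t 21.2 holder xyz mm [-1.022e+02  1.000e-01  7.980e+01] tool x deg 108.67 tilt [ 0.0001 -0.      0.    ] F h [-0.76 -0.58 -0.37] open -0.001 gf 0.0
```

View pics/c4.png

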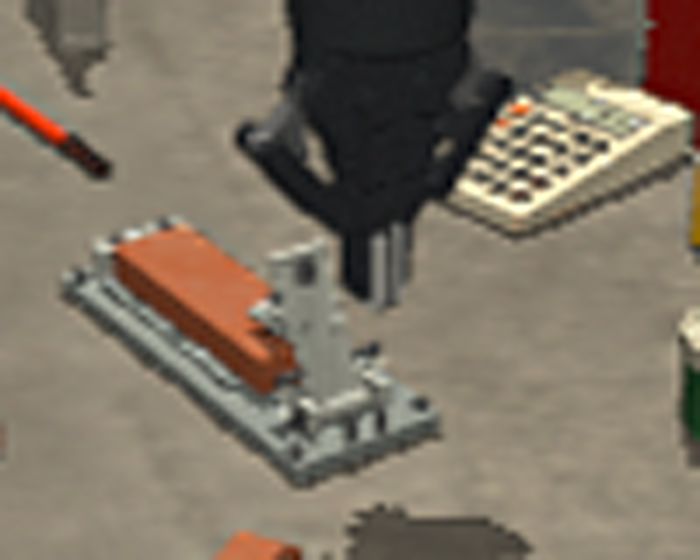

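The flap has snapped over onto the stone (lever at (305,310), leaning forward, nose on the stone at (270,320)). The finger is behind it and free. Now lower slightly and move in to press.

jog_arm --series '[[[0, 0, 5, 0, 0, 0, 0], [0, 0, 5, 0, 0, 0, 0], [2.5, 0, 0, 0, 0, 0, 0], [2.5, 0, 0, 0, 0, 0, 0], [2.5, 0, 0, 0, 0, 0, 0], [2.5, 0, 0, 0, 0, 0, 0], [2.5, 0, 0, 0, 0, 0, 0], [2.5, 0, 0, 0, 0, 0, 0], [2.5, 0, 0, 0, 0, 0, 0], [2.5, 0, 0, 0, 0, 0, 0]]]'

```text
time_s: 22.25
eef_pos: [0.5823, -0.0166, 0.0699]
eef_rot: [0.0, 0.583, 0.812, 0.0]
wrist_force: [-1.6, 0.4, 0.3]
opening: -0.003
grasp_force: 0.0
```

jog_arm --series '[[[0.5, 0, 0, 0, 0, 0, 0], [0.5, 0, 0, 0, 0, 0, 0], [0.5, 0, 0, 0, 0, 0, 0], [0.5, 0, 0, 0, 0, 0, 0], [0.5, 0, 0, 0, 0, 0, 0], [0.5, 0, 0, 0, 0, 0, 0], [0, 0, 0, 0, 0, 0, 0], [0, 0, 0, 0, 0, 0, 0], [0, 0, 0, 0, 0, 0, 0], [0, 0, 0, 0, 0, 0, 0]]]'

```text
time_s: 23.25
eef_pos: [0.5814, -0.014, 0.0698]
eef_rot: [0.0, 0.583, 0.812, -0.0]
wrist_force: [-0.2, 1.0, -0.3]
opening: 0.0
grasp_force: 0.0
```

```bash
python3 -c "
from h import *
st()"
```

```text
t 23.25 holder xyz mm [-79.2   0.1  69.8] tool x deg 108.68 tilt [ 0. -0.  0.] F h [ 1.02 -0.15 -0.28] open 0.0 gf 0.0
```

jog_arm --series '[[[0.7, 0, 0, 0, 0, 0, 0], [0.7, 0, 0, 0, 0, 0, 0], [0.7, 0, 0, 0, 0, 0, 0], [0.7, 0, 0, 0, 0, 0, 0], [0.7, 0, 0, 0, 0, 0, 0], [0.7, 0, 0, 0, 0, 0, 0], [0.7, 0, 0, 0, 0, 0, 0], [0, 0, 0, 0, 0, 0, 0], [0, 0, 0, 0, 0, 0, 0], [0, 0, 0, 0, 0, 0, 0]]]'

```text
time_s: 24.25
eef_pos: [0.5798, -0.0093, 0.0698]
eef_rot: [0.0, 0.583, 0.812, 0.0]
wrist_force: [0.5, 0.0, 0.2]
opening: -0.003
grasp_force: 0.0
```

jog_arm --series '[[[0.4, 0, 0, 0, 0, 0, 0], [0.4, 0, 0, 0, 0, 0, 0], [0.4, 0, 0, 0, 0, 0, 0], [0.4, 0, 0, 0, 0, 0, 0], [0.4, 0, 0, 0, 0, 0, 0], [0, 0, 0, 0, 0, 0, 0], [0, 0, 0, 0, 0, 0, 0], [0, 0, 0, 0, 0, 0, 0], [0, 0, 0, 0, 0, 0, 0], [0, 0, 0, 0, 0, 0, 0]]]'

```text
time_s: 25.25
eef_pos: [0.5792, -0.0074, 0.0698]
eef_rot: [0.0, 0.583, 0.812, 0.0]
wrist_force: [0.4, 0.2, 0.1]
opening: 0.002
grasp_force: 0.0
```

jog_arm --series '[[[0.3, 0, 0, 0, 0, 0, 0], [0.3, 0, 0, 0, 0, 0, 0], [0.3, 0, 0, 0, 0, 0, 0], [0.3, 0, 0, 0, 0, 0, 0], [0.3, 0, 0, 0, 0, 0, 0], [0.3, 0, 0, 0, 0, 0, 0], [0.2, 0, 0, 0, 0, 0, 0], [0, 0, 0, 0, 0, 0, 0], [0, 0, 0, 0, 0, 0, 0], [0, 0, 0, 0, 0, 0, 0]]]'

```text
time_s: 26.25
eef_pos: [0.5785, -0.0055, 0.0698]
eef_rot: [0.0, 0.583, 0.812, -0.0]
wrist_force: [0.8, -0.5, -0.3]
opening: -0.002
grasp_force: 0.0
```

jog_arm --series '[[[0.3, 0, 0, 0, 0, 0, 0], [0.3, 0, 0, 0, 0, 0, 0], [0.3, 0, 0, 0, 0, 0, 0], [0.3, 0, 0, 0, 0, 0, 0], [0.3, 0, 0, 0, 0, 0, 0], [0.3, 0, 0, 0, 0, 0, 0], [0.2, 0, 0, 0, 0, 0, 0], [0, 0, 0, 0, 0, 0, 0], [0, 0, 0, 0, 0, 0, 0], [0, 0, 0, 0, 0, 0, 0]]]'

```text
time_s: 27.25
eef_pos: [0.5779, -0.0036, 0.0698]
eef_rot: [-0.0, 0.583, 0.812, -0.0]
wrist_force: [1.0, 1.0, 0.3]
opening: -0.003
grasp_force: 0.0
```

jog_arm --series '[[[0.3, 0, 0, 0, 0, 0, 0], [0.3, 0, 0, 0, 0, 0, 0], [0.3, 0, 0, 0, 0, 0, 0], [0.3, 0, 0, 0, 0, 0, 0], [0.3, 0, 0, 0, 0, 0, 0], [0.3, 0, 0, 0, 0, 0, 0], [0.2, 0, 0, 0, 0, 0, 0], [0, 0, 0, 0, 0, 0, 0], [0, 0, 0, 0, 0, 0, 0], [0, 0, 0, 0, 0, 0, 0]]]'

```text
time_s: 28.25
eef_pos: [0.5772, -0.0017, 0.0698]
eef_rot: [-0.0, 0.583, 0.812, -0.0]
wrist_force: [-0.1, -0.0, 0.4]
opening: -0.0
grasp_force: 0.0
```

jog_arm --series '[[[0.3, 0, 0, 0, 0, 0, 0], [0.3, 0, 0, 0, 0, 0, 0], [0.3, 0, 0, 0, 0, 0, 0], [0.3, 0, 0, 0, 0, 0, 0], [0.3, 0, 0, 0, 0, 0, 0], [0.3, 0, 0, 0, 0, 0, 0], [0.2, 0, 0, 0, 0, 0, 0], [0, 0, 0, 0, 0, 0, 0], [0, 0, 0, 0, 0, 0, 0], [0, 0, 0, 0, 0, 0, 0]]]'

```text
time_s: 29.25
eef_pos: [0.5766, 0.0002, 0.0698]
eef_rot: [0.0, 0.583, 0.812, -0.0]
wrist_force: [0.5, 0.3, -0.8]
opening: 0.001
grasp_force: 0.0
```

jog_arm --series '[[[0.3, 0, 0, 0, 0, 0, 0], [0.3, 0, 0, 0, 0, 0, 0], [0.3, 0, 0, 0, 0, 0, 0], [0.3, 0, 0, 0, 0, 0, 0], [0.3, 0, 0, 0, 0, 0, 0], [0.3, 0, 0, 0, 0, 0, 0], [0.2, 0, 0, 0, 0, 0, 0], [0, 0, 0, 0, 0, 0, 0], [0, 0, 0, 0, 0, 0, 0], [0, 0, 0, 0, 0, 0, 0]]]'

```text
time_s: 30.25
eef_pos: [0.576, 0.002, 0.0698]
eef_rot: [0.0, 0.583, 0.812, -0.0]
wrist_force: [-0.2, -0.2, -0.1]
opening: -0.001
grasp_force: 0.0
```

jog_arm --series '[[[0.3, 0, 0, 0, 0, 0, 0], [0.3, 0, 0, 0, 0, 0, 0], [0.3, 0, 0, 0, 0, 0, 0], [0.3, 0, 0, 0, 0, 0, 0], [0.3, 0, 0, 0, 0, 0, 0], [0.3, 0, 0, 0, 0, 0, 0], [0.2, 0, 0, 0, 0, 0, 0], [0, 0, 0, 0, 0, 0, 0], [0, 0, 0, 0, 0, 0, 0], [0, 0, 0, 0, 0, 0, 0]]]'

```text
time_s: 31.25
eef_pos: [0.5754, 0.0037, 0.0699]
eef_rot: [0.0, 0.583, 0.812, -0.0]
wrist_force: [0.7, -3.0, -0.9]
opening: -0.002
grasp_force: 1.2
```

jog_arm --series '[[[0.3, 0, 0, 0, 0, 0, 0], [0.3, 0, 0, 0, 0, 0, 0], [0, 0, 0, 0, 0, 0, 0], [0, 0, 0, 0, 0, 0, 0], [0, 0, 0, 0, 0, 0, 0], [0, 0, 0, 0, 0, 0, 0], [0, 0, 0, 0, 0, 0, 0], [0, 0, 0, 0, 0, 0, 0], [0, 0, 0, 0, 0, 0, 0], [0, 0, 0, 0, 0, 0, 0]]]'

```text
time_s: 32.25
eef_pos: [0.5753, 0.0041, 0.0699]
eef_rot: [0.0, 0.583, 0.812, -0.0]
wrist_force: [0.9, -5.5, -0.5]
opening: -0.001
grasp_force: 2.1
```

jog_arm --series '[[[0.3, 0, 0, 0, 0, 0, 0], [0.3, 0, 0, 0, 0, 0, 0], [0, 0, 0, 0, 0, 0, 0], [0, 0, 0, 0, 0, 0, 0], [0, 0, 0, 0, 0, 0, 0], [0, 0, 0, 0, 0, 0, 0], [0, 0, 0, 0, 0, 0, 0], [0, 0, 0, 0, 0, 0, 0], [0, 0, 0, 0, 0, 0, 0], [0, 0, 0, 0, 0, 0, 0]]]'

```text
time_s: 33.25
eef_pos: [0.5753, 0.0044, 0.07]
eef_rot: [0.001, 0.583, 0.812, -0.0]
wrist_force: [1.5, -6.2, -0.5]
opening: -0.002
grasp_force: 2.5
```

jog_arm --series '[[[0.3, 0, 0, 0, 0, 0, 0], [0.3, 0, 0, 0, 0, 0, 0], [0, 0, 0, 0, 0, 0, 0], [0, 0, 0, 0, 0, 0, 0], [0, 0, 0, 0, 0, 0, 0], [0, 0, 0, 0, 0, 0, 0], [0, 0, 0, 0, 0, 0, 0], [0, 0, 0, 0, 0, 0, 0], [0, 0, 0, 0, 0, 0, 0], [0, 0, 0, 0, 0, 0, 0]]]'

```text
time_s: 34.25
eef_pos: [0.5753, 0.0046, 0.0701]
eef_rot: [0.001, 0.583, 0.812, -0.0]
wrist_force: [1.7, -8.0, -0.5]
opening: 0.001
grasp_force: 3.0
```

8 N was held for most of a second. Now back off and lift clear.

jog_arm --series '[[[-1, 0, 0, 0, 0, 0, 0], [-1.5, 0, 0, 0, 0, 0, 0], [-4, 0, 0, 0, 0, 0, 0], [-8, 0, 0, 0, 0, 0, 0], [-12, 0, 0, 0, 0, 0, 0], [-20, 0, -5, 0, 0, 0, 0], [-20, 0, -30, 0, 0, 0, 0], [-30, 0, -35, 0, 0, 0, 0], [-30, 0, -35, 0, 0, 0, 0], [0, 0, 0, 0, 0, 0, 0]]]'

```text
time_s: 35.25
eef_pos: [0.6199, -0.1207, 0.1819]
eef_rot: [0.006, 0.585, 0.811, 0.001]
wrist_force: [0.1, -0.3, 0.6]
opening: 0.003
grasp_force: 0.0
```

```bash
python3 -c "
from h import *
st()
c=snap('side');cv2.imwrite('pics/c5.png',cv2.resize(c['frame'][150:230,210:310],None,fx=7,fy=7,interpolation=cv2.INTER_CUBIC))
d=snap('top')
f=d['frame'];b,g,r=[f[...,i].astype(int) for i in range(3)]
m=((r>g*1.5)&(r>90)).astype(np.uint8); m[:150]=0;m[:,:170]=0;m[235:]=0;m[:,280:]=0
cs,_=cv2.findContours(m,cv2.RETR_EXTERNAL,cv2.CHAIN_APPROX_NONE)
k=max(cs,key=len); P=onplane(d,k.reshape(-1,2),0.03)-HO; print((P@HX).max(),(P@HX).min(),cv2.minAreaRect((P[:,:2]*1000).astype(np.float32)))"
```

```text
t 35.25 holder xyz mm [-192.6   -2.2  181.9] tool x deg 108.45 tilt [ 0.0115 -0.0058  0.0001] F h [-0.35 -0.03  0.64] open 0.003 gf 0.0
0.08150167711891564 -0.04699415564459402 ((-5.559420585632324, 16.322818756103516), (40.878814697265625, 128.59866333007812), 18.511947631835938)
```

View pics/c5.png

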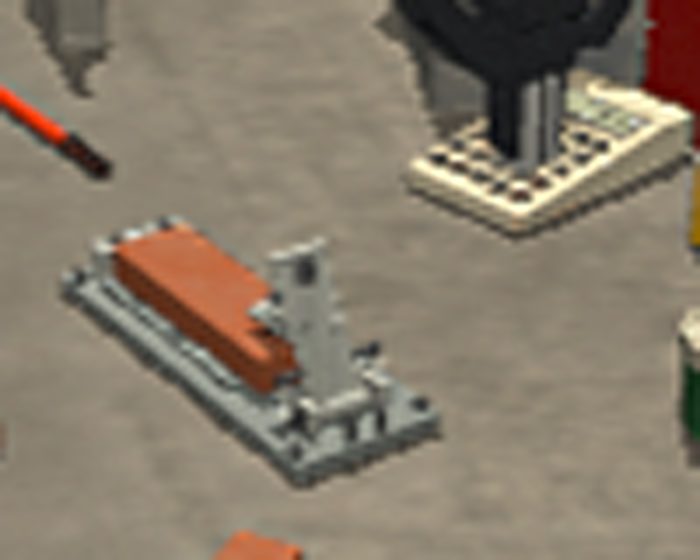

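The flap is closed on the stone (lever at (305,310)), the stone is home at the stop, and the gripper is clear.

jog_arm --series '[[[0, 0, 0, 0, 0, 0, 0], [0, 0, 0, 0, 0, 0, 0], [0, 0, 0, 0, 0, 0, 0], [0, 0, 0, 0, 0, 0, 0], [0, 0, 0, 0, 0, 0, 0], [0, 0, 0, 0, 0, 0, 0], [0, 0, 0, 0, 0, 0, 0], [0, 0, 0, 0, 0, 0, 0], [0, 0, 0, 0, 0, 0, 0], [0, 0, 0, 0, 0, 0, 0]]]'

```text
time_s: 36.35
eef_pos: [0.6153, -0.1142, 0.1749]
eef_rot: [0.0, 0.583, 0.812, 0.0]
wrist_force: [0.1, -0.2, 0.5]
opening: 0.002
grasp_force: 0.0
```

```bash
python3 -c "
from h import *
print(ctrl.hand_in())"
```

```text
the job is handed in; nothing more can be done
None
```

I handed the job in at about 36 s: the stone is home against the end stop (about 8–9 N push), the flap is snapped over it and was pressed at about 8 N, and the arm is clear; the hand-in call returned no verdict.

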